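# Set a block of carving wax in the bar clamp and pin the sliding jaw

## Task

Get the green block of carving wax that lies to the right of the blue bar clamp ready for sawing: lay it flat and crosswise on the aluminium bar of the clamp, close to the fixed jaw (the pad on the screw), and let go of it. Then pull up the red knob of the sliding jaw's locking pin, slide the jaw one hole towards the wax and let the pin drop fully home in that hole. Finish while still holding the red knob with the pin home, so that I can tighten the screw; leave the jar, the pliers and the eraser where they are.

Things in the scene. Friction and masses are not known exactly. Their poses are not given: they have to be found in the camera images.
- bar_clamp: bar clamp, fixed to the bench. z up, y along the bar from the sliding jaw to the fixed jaw; origin on the bench under the bar's centre line. Plywood board 124 x 334 x 10 mm (y -162..172). Aluminium bar 36 mm wide (x -18..18), y -148..112, its top at z = 42 mm, free at both sides down to the board, holes every 25 mm. A lamp's post stands behind it, near world x = 0.66, y = 0.08
- fixed_face (a point): middle of the fixed blue jaw's cork-lined face, which looks along bar_clamp -y: pad 42 mm wide, 8 mm above the bar's top (the pad stands 16 mm above it). Behind it the steel screw, the blue head (28 mm above the bar) and a tommy bar
- bed (a point): spot on the bar's top face (z = 42 mm) for the middle of the wax block's underside: 13.5 mm from the fixed jaw's face, half-way between the jaws as they will stand in the end (27 mm apart). Axes as bar_clamp. A few mm along the bar do not matter: the sliding jaw pushes the wax along
- wax (a point): centre (half-way up) of the loose green block of carving wax to the right of the clamp, 23 x 48 x 11 mm along its x, y, z, about 20 g. On the bar its 48 mm length goes across (along bar_clamp x) and overhangs 6 mm each side: hold it by its two ends, a finger on each side of the bar; no finger fits between its long sides and the jaws
- wax_block: the same wax block; origin in the middle of its underside
- red_knob: round red knob of the locking pin, 28 mm across, 22 mm high; origin at its centre, 85 mm above the bench with the pin home. Under it a 17 mm neck on the jaw's blue body, which is 20 mm below the knob; the jaw's face plate is 43 mm nearer to the wax than the knob's axis, its top at z = 58 mm. Moved sideways the knob takes the whole jaw along
- plunger (a joint): height of knob and pin above home, m: 0 = pin fully home in a hole, stop at 0.016. A spring pulls it down, 4 N at home and 8 N at the top. Pin 8 mm thick with a round nose, holes 10 mm wide, 12 mm of pin in the hole; above 0.012 it is clear of the bar
- jaw (a joint): position of the sliding jaw along the bar, m: 0 = the hole it starts in, grows towards the fixed jaw (bar_clamp +y); the next hole is at 0.025. Sliding friction 2 N. It slides only with the pin pulled clear
- jaw_face (a point): middle of the sliding jaw's face, 42 mm wide, 8 mm above the bar's top; 52 mm from the fixed jaw's face at the start, 27 mm at the end
- jar (a point): small clear glass jar with a white lid, 42 mm across, 52 mm high, loose, centre; leave it alone
- plier_flat: flat nose pliers with blue handles, 52 x 151 x 10 mm, loose; leave them alone
- eraser: white eraser in a red sleeve, 22 x 50 x 13 mm, loose; leave it alone

How it is judged:
On the way, in this order (a step that is already met when the one before it is completed fails the run):
1. the wax lies crosswise on the bar between the jaws, released, the sliding jaw still in its first hole (x of wax in the frame of bar_clamp between -0.012 and 0.012 m and z of wax in the frame of bar_clamp between 0.044 and 0.052 m and y of wax in the frame of bar_clamp between 0.008 and 0.038 m and angle between the y axis of wax and the x axis of bar_clamp, either way round below 0.25 rad and contact force between the fingers and wax_block below 0.1 N and value of joint jaw between -0.004 and 0.004 m), for 0.2 s.
2. the pin is pulled clear of the bar (value of joint plunger above 0.01 m), for 0.05 s.
At the end, for the whole second after the job is handed in: the fingers still hold the red knob (more than 2 N on it); the pin is fully home (within 1.5 mm) in the next hole (jaw at 25 mm, within 2.5 mm); the wax lies flat on the bar between the two jaws, untouched by the fingers, crosswise within 0.25 rad and centred across the bar within 12 mm (x of wax in the frame of bar_clamp between -0.012 and 0.012 m and z of wax in the frame of bar_clamp between 0.044 and 0.052 m and y of wax in the frame of bar_clamp between 0.025 and 0.038 m and angle between the y axis of wax and the x axis of bar_clamp, either way round below 0.25 rad and contact force between the fingers and wax_block below 0.1 N and value of joint jaw between 0.0225 and 0.0275 m and value of joint plunger below 0.0015 m and contact force between the fingers and red_knob above 2 N); the arm keeps its last pose, push and grip.
It fails at once if the glass jar is knocked more than 20 mm out of place (distance of jar from where it was at the start of the episode above 0.02 m).
It fails at once if the pliers are knocked more than 20 mm out of place (distance of plier_flat from where it was at the start of the episode above 0.02 m).
It fails at once if the eraser is knocked more than 20 mm out of place (distance of eraser from where it was at the start of the episode above 0.02 m).
It also fails if it takes over 38 s, if anything falls off the work surface, if the arm or the gripper's body presses on something with over 40 N, if the wrist force passes 120 N, or if a joint passes its speed limit or range.

## Robot

A 7-joint arm with a two-finger parallel gripper is mounted at the origin on a cart in front of the work surface, level with it; the furniture and walls round the work are solid. World frame = base frame: x ahead of the robot, y to its left, z up, the work surface at z = 0. Lengths are in m, angles in rad, forces in N, time in s.
With the tool pointing down it reaches from about 0.4 to 0.9 m from the base axis. Payload 5.6 kg.
Tool frame: the origin (TCP) lies midway between the tips of the shut fingers; the grasp point (between the pads) lies 19 mm behind it; z points along the fingers, y is the line along which they close (so a half turn about z gives the same grasp; the last joint's range is limited). The gripper opens to 92 mm and grips with 3 to 60 N. Pads are 20 mm wide; open, the fingers measure 128 mm over their backs; the gripper's body (75 mm by 189 mm) begins 69 mm behind the grasp point.
Start: joints at [1.124, 0.468, -0.012, 1.603, 0.006, 1.071, -0.056], TCP at [0.255, -0.598, 0.215] pointing down, gripper open.
Joint ranges: [-2.53, 2.53], [-0.31, 2.02], [-1.57, 1.55], [0.28, 2.44], [-1.29, 4.43], [0.15, 1.84], [-2.92, 2.92]. Speed limits (rad/s): [2.57, 2.57, 3.14, 3.14, 3.14, 3.14, 3.14].

## Interface

Orientations are given as a rotation vector (axis times angle).
In Python, from cell import robot gives the robot as it stands.
- The arm moves only by the tool step_arm, never from a script. Its argument "steps" is a list of rows, each an object with "linear": the shift along the tool's x, y, z normalised to -1 to 1, where 1 is 100 mm, a list of three; "rot": the turn, a rotation vector about the tool's x, y, z normalised to -1 to 1, where 1 is 6 degrees, a list of three. A call has 1 to 12 rows; each row shifts and turns the commanded pose from where the row before left it, along the tool's axes as they then stand; what a row does not reach is not made up. A row lasts 1/10 s, in which the tool goes at most 50 mm and 8.59 degrees, less where a joint would pass 70% of its speed; a pose out of reach is approached as far as the arm can. A call with a number of a shift or a turn outside -1 to 1 is refused whole. A call with a gripper value outside its range is refused whole. "claw" is the opening in per cent of the stroke, from 0 (shut) to 100 (fully open), set as the call begins (left out, the last holds). The fingers move at their own pace and stop on an object; "squeeze" is the grip in N (left out, the last holds). Time passes only in rows, so rows that do not move let the fingers close. It gives the time, the measured TCP pose, the force, the opening and the grip force at its end, in the units of the state.
- robot.read_state(): the state, without advancing time (a new reading comes with each control period).
- robot.read_camera(name): name is "scene" or "top" or "wrist"; returns the picture (480x640x3 uint8, red, green, blue); there is no depth.
- robot.camera_params(name): a dict with "fx", "fy", "cx", "cy" (pixels), "R" (3x3) and "t" (3): a world point X has camera coordinates R X + t. Camera axes: x right, y down, z forward; pixel columns grow to the right and rows downward; lengths in m; the calibration is good to about 2 mm. The wrist camera is an equidistant fisheye: a pixel r from the principal point sees the ray r / f radians off the axis. A picture is of the moment at which its call begins: read the wrist's pose just before it. camera_params takes no time and is no camera call; for the wrist camera it gives the pose at the moment of the call.
- robot.hand_in(): hands the job in; it is judged then, once.
The state is a dict: "t": time; "joint_pos": joint angles; "qd": joint speeds; "tau": joint torques, N m; "tcp_pos": TCP position; "ee_rot": TCP orientation; "ft_force": force on the tool from outside, world axes, zero at the start; "ft_torque": the same for the moment, N m; "finger_gap": opening from 0.0 (shut) to 1.0 (fully open); "grasp_force": force on a finger pad.
Only numpy, scipy, OpenCV 4.12 (cv2) and the standard library are available. Lean on these libraries where they do the work, as an engineer would, in place of code of your own. Each camera call takes 0.05 s, during which the arm holds its last target. There are 200 camera calls.

## Working session

There is one attempt and no reset: what is moved stays moved. The work goes in short steps, Python scripts to look and compute and a tool call to move; the robot and the scene stay as the last step left them, time stands still between calls to the robot, and variables do not carry over. Pictures are saved under pics/ and viewed, at most 10 in all, crops included, and the job is handed in when it is done.

Besides the shell and the picture viewer there is one more tool, called after "Emit:" by a JSON object that holds its "op" and its "data", one argument or row to a line. step_arm: Moves the arm, as the interface text tells. Its arguments: {"type":"object","properties":{"steps":{"type":"array"},"claw":{"type":"number"},"squeeze":{"type":"number"}},"required":["steps"]}

```bash
mkdir -p pics; ls; python3 - <<'E'
from cell import robot
import cv2,json,numpy as np
s=robot.read_state();print({k:np.round(v,3).tolist() for k,v in s.items()})
for n in("scene","top"):
    p=robot.camera_params(n);print(n,p)
    cv2.imwrite(f"pics/{n}0.png",robot.read_camera(n)[:,:,::-1])
E
```

```text
pics
{'t': 0.0, 'joint_pos': [1.124, 0.468, -0.012, 1.604, 0.006, 1.071, -0.056], 'qd': [0.001, 0.002, -0.001, 0.0, -0.0, -0.0, 0.001], 'tau': [-0.0, -52.057, -0.012, -24.375, -0.057, 0.017, 0.0], 'tcp_pos': [0.255, -0.597, 0.214], 'ee_rot': [-3.076, -0.63, 0.001], 'ft_force': [0.376, -0.435, -0.423], 'ft_torque': [-0.001, -0.014, 0.012], 'grasp_force': 0.0, 'finger_gap': 0.998}
scene {'fx': 466.0231687696445, 'fy': 466.0231687696445, 'cx': 318.0653271521319, 'cy': 238.2131795424453, 'R': array([[-0.71419949, -0.69977351, -0.01536617],
       [-0.50489905,  0.53026377, -0.68110005],
       [ 0.4847639 , -0.47868295, -0.7320291 ]]), 't': array([0.44497701, 0.31444785, 0.86867074])}
top {'fx': 602.1566868876143, 'fy': 602.1566868876143, 'cx': 319.9158531601178, 'cy': 252.98749289588457, 'R': array([[ 0.02429863, -0.99968835, -0.00572561],
       [-0.99741707, -0.02385539, -0.06775029],
       [ 0.06759259,  0.00735706, -0.99768588]]), 't': array([0.06272506, 0.57211297, 1.21645259])}
```

View pics/scene0.png

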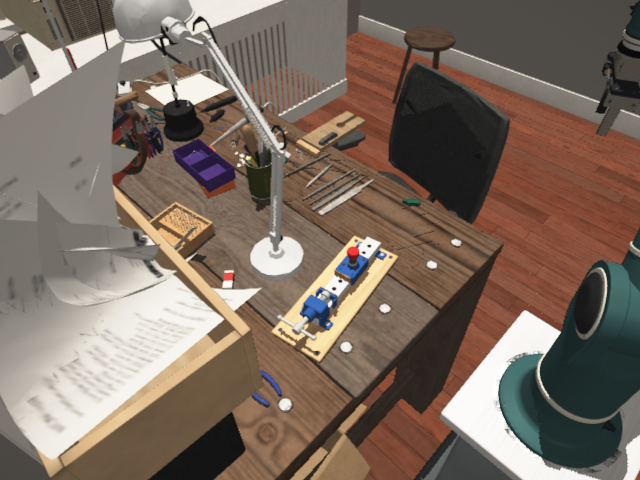

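View pics/top0.png

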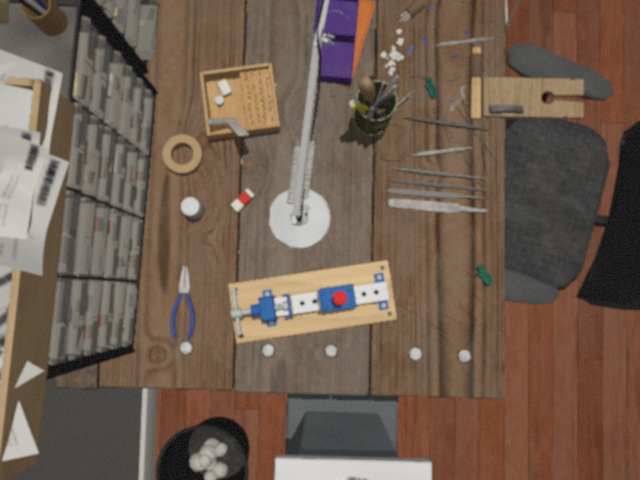

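The top view shows the clamp around (313,300), with its red knob at (340,298) and the fixed jaw to the left. A green blob sits at (484,274). The jar is at (192,208), the pliers at (183,305) and the eraser at (243,200). Next I'll measure from colour masks.

```bash
cat > h.py <<'E'
import cv2,numpy as np
from cell import robot
from scipy.spatial.transform import Rotation as Ro
def ray(p,u,v,fish=False):
    x=np.array([(u-p['cx'])/p['fx'],(v-p['cy'])/p['fy']])
    if fish:
        r=np.hypot(*x); d=np.r_[x/max(r,1e-9)*np.sin(r),np.cos(r)]
    else: d=np.r_[x,1.]
    R=np.array(p['R']); return -R.T@np.array(p['t']), R.T@d
def onz(p,u,v,z,fish=False):
    c,d=ray(p,u,v,fish); return c+d*(z-c[2])/d[2]
def two(a,b):
    (c1,d1),(c2,d2)=a,b
    A=np.c_[d1,-d2]; s=np.linalg.lstsq(A,c2-c1,rcond=None)[0]
    q1,q2=c1+s[0]*d1,c2+s[1]*d2; return (q1+q2)/2,np.linalg.norm(q1-q2)
def blobs(img,lo,hi,amin=15):
    h=cv2.cvtColor(img,cv2.COLOR_RGB2HSV); m=cv2.inRange(h,np.array(lo),np.array(hi))
    cs,_=cv2.findContours(m,cv2.RETR_EXTERNAL,cv2.CHAIN_APPROX_NONE)
    o=[]
    for c in sorted(cs,key=cv2.contourArea,reverse=True):
        if cv2.contourArea(c)<amin: break
        M=cv2.moments(c);o.append((M['m10']/M['m00'],M['m01']/M['m00'],M['m00'],cv2.minAreaRect(c)))
    return o
E
python3 - <<'E'
from h import *
im={n:cv2.imread(f"pics/{n}0.png")[:,:,::-1].copy() for n in("scene","top")}
for n in im:
    p=robot.camera_params(n)
    for nm,lo,hi in(("green",(60,120,30),(95,255,255)),("red",(0,180,100),(6,255,255)),("wood",(10,60,150),(25,200,255)),("blue",(105,150,60),(125,255,255))):
        for b in blobs(im[n],lo,hi,25 if nm!="wood" else 400)[:4]:
            z={"green":.011,"red":.09,"wood":.01,"blue":.06}[nm]
            print(n,nm,np.round(b[:3],1),np.round(onz(p,b[0],b[1],z),3), [np.round(onz(p,*q,z)[:2],3).tolist() for q in cv2.boxPoints(b[3])])
a=im['top'][240:350,220:400];b=im['top'][250:300,455:515]
cv2.imwrite("pics/crop1.png",np.vstack([cv2.resize(a[:,:,::-1],(780,477)) ]))
E
```

```text
scene green [411.2 201.3  59. ] [ 0.53  -0.26   0.011] [[0.551, -0.252], [0.52, -0.281], [0.509, -0.265], [0.539, -0.236]]
scene red [352.6 252.3  90. ] [0.479 0.037 0.09 ] [[0.495, 0.041], [0.49, 0.017], [0.461, 0.032], [0.467, 0.056]]
scene wood [ 166.   326.5 6362. ] [0.671 0.412 0.01 ] [[0.568, 0.695], [1.176, 0.258], [0.76, 0.034], [0.333, 0.534]]
scene wood [ 349.8  306.4 2004.5] [0.424 0.104 0.01 ] [[0.429, 0.253], [0.498, -0.089], [0.437, -0.084], [0.379, 0.249]]
scene wood [319.4 281.6 902. ] [0.519 0.101 0.01 ] [[0.511, 0.223], [0.567, -0.074], [0.523, -0.069], [0.474, 0.222]]
scene wood [332.2 127.9 696. ] [ 0.919 -0.367  0.01 ] [[0.957, -0.268], [0.963, -0.521], [0.872, -0.468], [0.872, -0.229]]
scene blue [315.7 309.6 464. ] [0.447 0.185 0.06 ] [[0.466, 0.217], [0.485, 0.166], [0.411, 0.153], [0.395, 0.204]]
scene blue [353.2 268.2 317.5] [0.464 0.05  0.06 ] [[0.491, 0.079], [0.503, 0.004], [0.448, 0.011], [0.438, 0.083]]
scene blue [333.3 298.9  28.5] [0.439 0.141 0.06 ] [[0.43, 0.16], [0.455, 0.135], [0.447, 0.127], [0.423, 0.153]]
top green [484.2 275.2  83. ] [ 0.533
[... 317 characters left out ...]

top wood [ 311.9  300.7 5602.5] [0.472 0.091 0.01 ] [[0.504, 0.267], [0.562, -0.064], [0.439, -0.085], [0.381, 0.244]]
top wood [ 244.8   99.1 3267.5] [0.892 0.243 0.01 ] [[0.95, 0.342], [0.974, 0.189], [0.837, 0.168], [0.814, 0.32]]
top wood [ 526.7   96.6 1841.5] [ 0.911 -0.35   0.01 ] [[0.871, -0.261], [0.951, -0.262], [0.95, -0.468], [0.871, -0.465]]
top wood [ 181.5  152.9 1091. ] [0.774 0.372 0.01 ] [[0.773, 0.427], [0.83, 0.374], [0.775, 0.316], [0.718, 0.369]]
top blue [264.5 308.9 328.5] [0.455 0.183 0.06 ] [[0.472, 0.212], [0.479, 0.169], [0.436, 0.161], [0.428, 0.204]]
top blue [332.7 298.8 298. ] [0.478 0.049 0.06 ] [[0.495, 0.077], [0.506, 0.012], [0.464, 0.005], [0.453, 0.07]]
```

View pics/crop1.png

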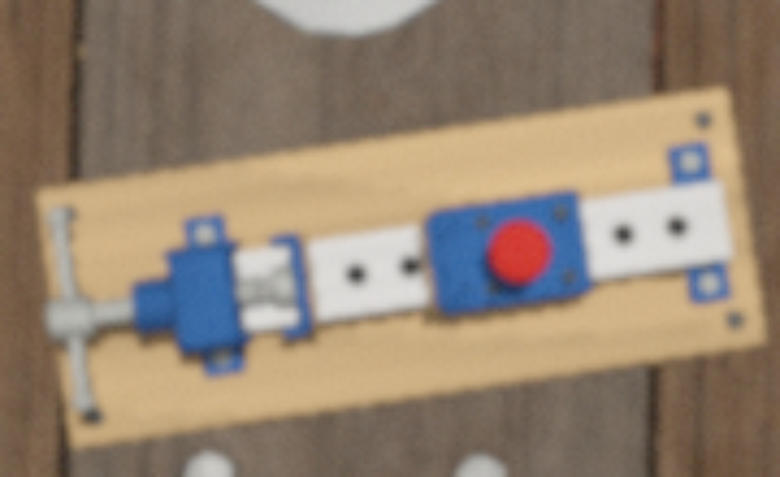

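The crop shows the fixed pad, the two free holes and the knob. The board fit gives 336 x 125 mm, so the clamp origin is about (0.472, 0.086) with a yaw of about 0.174. The wax is near (0.532, -0.262). I'll move above it and turn.

Emit:
{"op": "step_arm", "data": {
  "steps": [
    {"linear": [0.32, -0.167, 0], "rot": [0, 0, 0]},
    {"linear": [0.32, -0.167, 0], "rot": [0, 0, 0]},
    {"linear": [0.32, -0.167, 0], "rot": [0, 0, 0]},
    {"linear": [0.32, -0.167, 0], "rot": [0, 0, 0]},
    {"linear": [0.32, -0.167, 0], "rot": [0, 0, 0]},
    {"linear": [0.32, -0.167, 0], "rot": [0, 0, 0]},
    {"linear": [0.32, -0.167, 0], "rot": [0, 0, 0]},
    {"linear": [0.32, -0.167, 0], "rot": [0, 0, 0]},
    {"linear": [0.32, -0.167, 0], "rot": [0, 0, 0]},
    {"linear": [0.32, -0.167, 0], "rot": [0, 0, 0]},
    {"linear": [0.32, -0.167, 0], "rot": [0, 0, 0]},
    {"linear": [0.32, -0.167, 0], "rot": [0, 0, 0]}
  ],
  "claw": 100,
  "squeeze": 15
}}

```text
t: 1.3
tcp_pos: [0.5303, -0.2613, 0.2142]
ee_rot: [-3.078, -0.63, 0.001]
ft_force: [0.3, -1.3, 0.1]
finger_gap: 1.0
grasp_force: 0.0
```

Emit:
{"op": "step_arm", "data": {
  "steps": [
    {"linear": [0, 0, 0], "rot": [0, 0, -1]},
    {"linear": [0, 0, 0], "rot": [0, 0, -1]},
    {"linear": [0, 0, 0], "rot": [0, 0, -1]},
    {"linear": [0, 0, 0], "rot": [0, 0, -1]},
    {"linear": [0, 0, 0], "rot": [0, 0, -1]},
    {"linear": [0, 0, 0], "rot": [0, 0, -1]},
    {"linear": [0, 0, 0], "rot": [0, 0, -1]},
    {"linear": [0, 0, 0], "rot": [0, 0, -1]},
    {"linear": [0, 0, 0], "rot": [0, 0, -1]},
    {"linear": [0, 0, 0], "rot": [0, 0, -1]},
    {"linear": [0, 0, 0], "rot": [0, 0, -1]},
    {"linear": [0, 0, 0], "rot": [0, 0, -1]}
  ]
}}

```text
t: 2.5
tcp_pos: [0.5294, -0.2625, 0.2141]
ee_rot: [-2.114, -2.323, 0.0]
ft_force: [-0.4, 1.1, 0.1]
finger_gap: 1.001
grasp_force: 0.0
```

```bash
cat >> h.py <<'E'
def pose():
    s=robot.read_state(); R=Ro.from_rotvec(s['ee_rot']).as_matrix()
    return np.array(s['tcp_pos']),R,s
def go(target,along=None):
    """tool-frame shift (in 100 mm) to target; turn about tool z (in 6 deg) to bring tool y along world angle `along`"""
    P,R,s=pose(); d=R.T@(np.array(target)-P)*10
    print("t",round(s['t'],2),"tcp",P.round(4),"yaw tool y deg",np.degrees(np.arctan2(R[1,1],R[0,1])).round(2),"tilt",R[:,2].round(3))
    print("shift",d.round(3))
    if along is not None:
        v=R.T@np.array([np.cos(along),np.sin(along),0]); a=np.degrees(np.arctan2(-v[0],v[1])); a=(a+90)%180-90
        print("rotz units",(a/6).round(2))
E
python3 - <<'E'
from h import *
P,R,s=pose();p=robot.camera_params("wrist");im=robot.read_camera("wrist")
cv2.imwrite("pics/w1.png",im[:,:,::-1])
print(p['fx'],p['cx'],p['cy'])
for b in blobs(im,(60,100,30),(95,255,255),100)[:3]:
    q=np.array([onz(p,*c,.011,True)[:2] for c in cv2.boxPoints(b[3])])
    e=[q[1]-q[0],q[2]-q[1]];L=max(e,key=np.linalg.norm)
    print(np.round(b[:3],1),q.mean(0).round(4),[np.linalg.norm(x).round(4) for x in e],np.degrees(np.arctan2(L[1],L[0])))
go([.532,-.262,.12],np.radians(30))
E
```

```text
371.64829954431775 320.66244555334384 238.00420490012485
[323.  214.2 575. ] [ 0.5318 -0.2602] [np.float64(0.0454), np.float64(0.0196)] 38.669932861718316
[627.3 161.6 257. ] [ 0.9195 -0.1468] [np.float64(0.049), np.float64(0.0225)] 24.18857243846733
t 2.55 tcp [ 0.5294 -0.2626  0.2141] yaw tool y deg 5.6 tilt [-0.001  0.    -1.   ]
shift [0.003 0.028 0.941]
rotz units -4.07
```

View pics/w1.png

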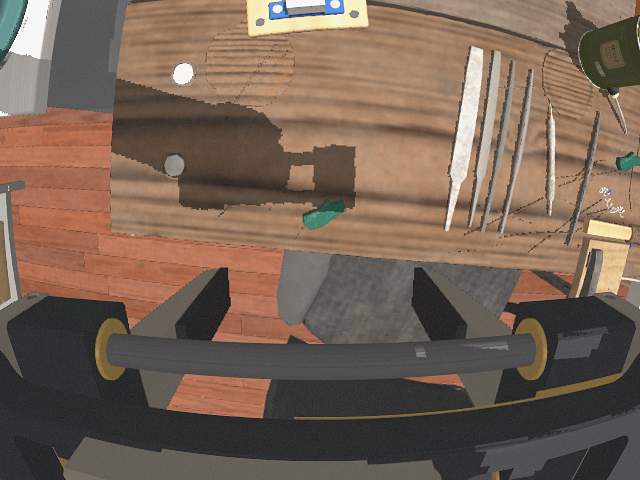

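The wrist view shows the green wax at (323,214), partly in the gripper's shadow, with its long axis at about 30-38°. I'll turn, descend and look again from close by.

Emit:
{"op": "step_arm", "data": {
  "steps": [
    {"linear": [0, 0.02, 0.2], "rot": [0, 0, -1]},
    {"linear": [0, 0, 0.2], "rot": [0, 0, -1]},
    {"linear": [0, 0, 0.2], "rot": [0, 0, -1]},
    {"linear": [0, 0, 0.2], "rot": [0, 0, -1]},
    {"linear": [0, 0, 0.1], "rot": [0, 0, -0.8]},
    {"linear": [0, 0, 0], "rot": [0, 0, 0]}
  ]
}}

```text
t: 3.15
tcp_pos: [0.5303, -0.262, 0.1225]
ee_rot: [-1.477, -2.768, -0.0]
ft_force: [0.1, -0.3, 0.1]
finger_gap: 0.999
grasp_force: 0.0
```

```bash
python3 - <<'E'
from h import *
P,R,s=pose();p=robot.camera_params("wrist");im=robot.read_camera("wrist")
for V in (30,15):
  for b in blobs(im,(60,70,V),(95,255,255),200)[:2]:
    q=np.array([onz(p,*c,.011,True)[:2] for c in cv2.boxPoints(b[3])])
    e=[q[1]-q[0],q[2]-q[1]];L=max(e,key=np.linalg.norm)
    print(np.round(b[:3],1),q.mean(0).round(4),[np.linalg.norm(x).round(4) for x in e],np.degrees(np.arctan2(L[1],L[0])))
go([.532,-.262,.12],np.radians(35))
b=blobs(im,(60,70,30),(95,255,255),200)[0]; u,v=int(b[0]),int(b[1])
c=im[max(v-60,0):v+60,u-80:u+80,::-1]
cv2.imwrite("pics/w2.png",cv2.resize(c,None,fx=4,fy=4,interpolation=cv2.INTER_CUBIC)); print(u-80,v-60)
E
```

```text
[ 321.9  235.7 1095. ] [ 0.5311 -0.2601] [np.float64(0.0452), np.float64(0.0205)] 39.461231070306624
[ 321.9  235.7 1095. ] [ 0.5311 -0.2601] [np.float64(0.0452), np.float64(0.0205)] 39.461231070306624
t 3.2 tcp [ 0.5311 -0.2622  0.1237] yaw tool y deg 33.75 tilt [-0.002  0.001 -1.   ]
shift [-0.003  0.009  0.037]
rotz units -0.21
241 175
```

View pics/w2.png

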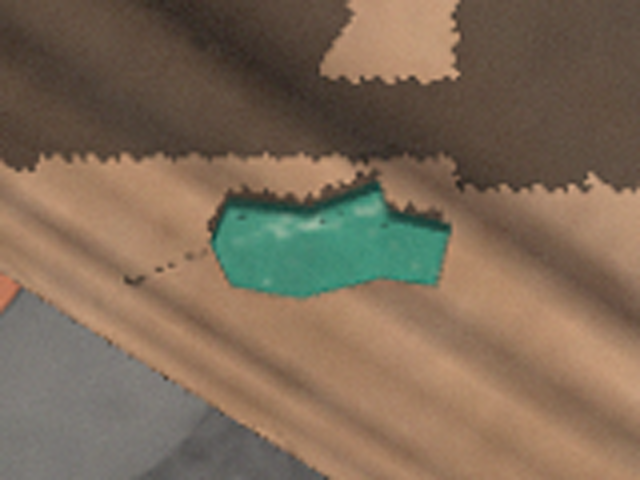

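The crop shows an irregular wax piece spanning (213..450, 180..298), with a flat right end and a blunt left end. Its centre is about (0.531, -0.2605) and its axis about 39°. I'll grip it by the ends.

Emit:
{"op": "step_arm", "data": {
  "steps": [
    {"linear": [0.013, 0.01, 0.2], "rot": [0, 0, -0.95]},
    {"linear": [0, 0, 0.25], "rot": [0, 0, 0]},
    {"linear": [0, 0, 0.25], "rot": [0, 0, 0]},
    {"linear": [0, 0, 0.25], "rot": [0, 0, 0]},
    {"linear": [0, 0, 0.15], "rot": [0, 0, 0]},
    {"linear": [0, 0, 0.09], "rot": [0, 0, 0]},
    {"linear": [0, 0, 0], "rot": [0, 0, 0]},
    {"linear": [0, 0, 0], "rot": [0, 0, 0]}
  ]
}}

```text
t: 4.0
tcp_pos: [0.5327, -0.261, 0.0065]
ee_rot: [1.337, 2.841, -0.0]
ft_force: [0.2, 1.3, 0.4]
finger_gap: 0.998
grasp_force: 0.0
```

Emit:
{"op": "step_arm", "data": {
  "steps": [
    {"linear": [0, 0, 0], "rot": [0, 0, 0]},
    {"linear": [0, 0, 0], "rot": [0, 0, 0]},
    {"linear": [0, 0, 0], "rot": [0, 0, 0]},
    {"linear": [0, 0, 0], "rot": [0, 0, 0]},
    {"linear": [0, 0, 0], "rot": [0, 0, 0]},
    {"linear": [0, 0, 0], "rot": [0, 0, 0]}
  ],
  "claw": 40,
  "squeeze": 15
}}

```text
t: 4.6
tcp_pos: [0.5319, -0.2608, 0.0056]
ee_rot: [1.337, 2.843, -0.0]
ft_force: [0.5, 0.3, 0.3]
finger_gap: 0.503
grasp_force: 10.6
```

Emit:
{"op": "step_arm", "data": {
  "steps": [
    {"linear": [0, 0, -0.05], "rot": [0, 0, 0]},
    {"linear": [0, 0, -0.2], "rot": [0, 0, 0]},
    {"linear": [0, 0, -0.4], "rot": [0, 0, 0]},
    {"linear": [0, 0, -0.4], "rot": [0, 0, 0]},
    {"linear": [0, 0, -0.4], "rot": [0, 0, 1]},
    {"linear": [0, 0, 0], "rot": [0, 0, 1]},
    {"linear": [0, 0, 0], "rot": [0, 0, 1]},
    {"linear": [0, 0, 0], "rot": [0, 0, 1]},
    {"linear": [0, 0, 0], "rot": [0, 0, 1]},
    {"linear": [0, 0, 0], "rot": [0, 0, 0]}
  ]
}}

```text
t: 5.6
tcp_pos: [0.5319, -0.2607, 0.151]
ee_rot: [2.027, 2.4, -0.0]
ft_force: [0.3, 0.4, -0.3]
finger_gap: 0.492
grasp_force: 15.0
```

```bash
python3 - <<'E'
from h import *
go([.4668,.1176,.15],.1735)
P,R,s=pose(); print(s['grasp_force'],s['finger_gap'])
p=robot.camera_params("wrist");im=robot.read_camera("wrist")
z=P[2]+.005
for b in blobs(im,(60,70,30),(95,255,255),300)[:1]:
    q=np.array([onz(p,*c,z,True)[:2] for c in cv2.boxPoints(b[3])])
    e=[q[1]-q[0],q[2]-q[1]];L=max(e,key=np.linalg.norm)
    print(np.round(b[:3],1),(R[:,:2].T@np.r_[q.mean(0)-P[:2],0]).round(4),[np.linalg.norm(x).round(4) for x in e],np.degrees(np.arctan2(L[1],L[0])))
    u,v=int(b[0]),int(b[1])
    cv2.imwrite("pics/w3.png",cv2.resize(im[max(v-90,0):v+90,u-120:u+120,::-1],None,fx=3,fy=3,interpolation=cv2.INTER_CUBIC))
# fixed-pad edge check in top image
t=robot.camera_params("top"); o=np.array([.4724,.0856]);yb=np.array([-.1726,.985]);xb=np.array([.985,.1726])
for y,x,zz in((.046,0,.058),(.046,.018,.042),(-.148,0,.042),(-.049,0,.096)):
    X=np.r_[o+y*yb+x*xb,zz]; c=t['R']@X+t['t']; print(y,x,t['fx']*c[0]/c[2]+t['cx'],t['fy']*c[1]/c[2]+t['cy'])
E
```

```text
t 5.6 tcp [ 0.5319 -0.2607  0.151 ] yaw tool y deg 9.63 tilt [ 0.    -0.001 -1.   ]
shift [ 3.838 -0.009  0.008]
rotz units -0.05
15.000897170975804 0.49181151369706744
[ 318.7  290.1 2937. ] [ 0.0013 -0.0004] [np.float64(0.0439), np.float64(0.0219)] 9.58911350337383
0.046 0 290.99960898352685 304.4587934676641
0.046 0.018 290.1232847350519 295.41584190183823
-0.148 0 387.09594686530914 289.90392086908753
-0.049 0 338.98949307593887 297.4152629903781
```

View pics/w3.png

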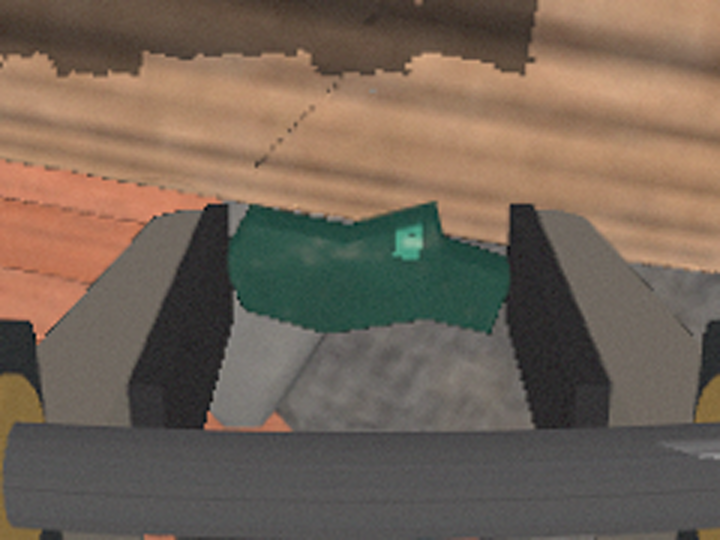

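The wax is held well: it is lined up with the tool to within about 5° and centred within 1.5 mm. The pad edge predicted in the top view also matches what I saw. I'll carry it to above the bed.

Emit:
{"op": "step_arm", "data": {
  "steps": [
    {"linear": [0.2, 0, 0], "rot": [0, 0, 0]},
    {"linear": [0.35, 0, 0], "rot": [0, 0, 0]},
    {"linear": [0.35, 0, 0], "rot": [0, 0, 0]},
    {"linear": [0.35, 0, 0], "rot": [0, 0, 0]},
    {"linear": [0.35, 0, 0], "rot": [0, 0, 0]},
    {"linear": [0.35, 0, 0], "rot": [0, 0, 0]},
    {"linear": [0.35, 0, 0], "rot": [0, 0, 0]},
    {"linear": [0.35, 0, 0], "rot": [0, 0, 0]},
    {"linear": [0.35, 0, 0], "rot": [0, 0, 0]},
    {"linear": [0.35, 0, 0], "rot": [0, 0, 0]},
    {"linear": [0.35, 0, 0], "rot": [0, 0, 0]},
    {"linear": [0.115, 0, 0], "rot": [0, 0, 0]}
  ]
}}

```text
t: 6.85
tcp_pos: [0.466, 0.12, 0.1509]
ee_rot: [-2.017, -2.407, -0.002]
ft_force: [0.1, -0.3, -0.5]
finger_gap: 0.492
grasp_force: 15.0
```

Emit:
{"op": "step_arm", "data": {
  "steps": [
    {"linear": [0, 0, 0.3], "rot": [0, 0, 0]},
    {"linear": [0, 0, 0.25], "rot": [0, 0, 0]},
    {"linear": [0, 0, 0], "rot": [0, 0, 0]},
    {"linear": [0, 0, 0], "rot": [0, 0, 0]}
  ]
}}

```text
t: 7.25
tcp_pos: [0.4676, 0.1153, 0.0957]
ee_rot: [-2.026, -2.4, 0.001]
ft_force: [0.3, 0.8, 0.7]
finger_gap: 0.491
grasp_force: 15.0
```

```bash
python3 - <<'E'
from h import *
o=np.array([.4724,.0856]);yb=np.array([-.1726,.985])
go(np.r_[o+.031*yb,.0475],.1735)
P,R,s=pose(); print(s['grasp_force'],s['finger_gap'])
im=robot.read_camera("wrist"); cv2.imwrite("pics/w4.png",im[:,:,::-1])
E
```

```text
t 7.25 tcp [0.4676 0.1153 0.0957] yaw tool y deg 9.67 tilt [-0.001 -0.    -1.   ]
shift [ 0.009 -0.003  0.482]
rotz units -0.04
14.999984912574291 0.49068734898854033
```

View pics/w4.png

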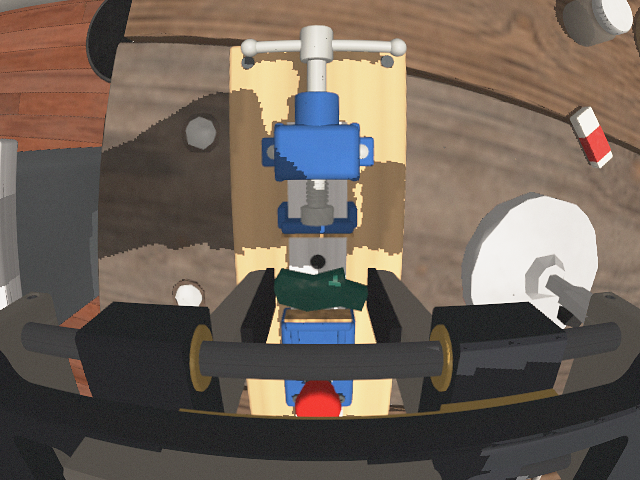

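The wrist view shows the wax at (320,290) between the pads, the fixed pad's near edge at row ~233 and the sliding jaw's face at row ~313. I'll check those two edges in numbers.

```bash
python3 - <<'E'
from h import *
p=robot.camera_params("wrist");P,R,s=pose()
o=np.array([.4724,.0856]);yb=np.array([-.1726,.985]);xb=np.array([.985,.1726])
for n,u,v,z in(("pad top edge",318,233,.058),("padL",279,231,.058),("padR",356,231,.058),("jaw",318,312,.058),("jaw",318,320,.058),("barL",289,262,.042),("barR",347,262,.042),("wax",320,289,P[2]+.005)):
    w=onz(p,u,v,z,True)[:2]-o; print(n,"clamp x,y",round(w@xb,4),round(w@yb,4))
w=P[:2]-o;print("tcp",w@xb,w@yb)
E
```

```text
pad top edge clamp x,y -0.0006 0.0492
padL clamp x,y -0.0232 0.0505
padR clamp x,y 0.0214 0.0502
jaw clamp x,y -0.001 -0.0009
jaw clamp x,y -0.001 -0.0064
barL clamp x,y -0.0193 0.0267
barR clamp x,y 0.0176 0.0264
wax clamp x,y 0.0005 0.0318
tcp 0.0011798848463751555 0.030103619559570513
```

Emit:
{"op": "step_arm", "data": {
  "steps": [
    {"linear": [0.015, -0.015, 0.15], "rot": [0, 0, 0]},
    {"linear": [0, 0, 0.15], "rot": [0, 0, 0]},
    {"linear": [0, 0, 0.1], "rot": [0, 0, 0]},
    {"linear": [0, 0, 0.05], "rot": [0, 0, 0]},
    {"linear": [0, 0, 0.03], "rot": [0, 0, 0]},
    {"linear": [0, 0, 0], "rot": [0, 0, 0]},
    {"linear": [0, 0, 0], "rot": [0, 0, 0]}
  ]
}}

```text
t: 8.0
tcp_pos: [0.4666, 0.1167, 0.048]
ee_rot: [2.027, 2.4, 0.001]
ft_force: [-0.5, 0.1, -0.3]
finger_gap: 0.489
grasp_force: 15.0
```

Emit:
{"op": "step_arm", "data": {
  "steps": [
    {"linear": [0, 0, 0.01], "rot": [0, 0, 0]},
    {"linear": [0, 0, 0], "rot": [0, 0, 0]}
  ]
}}

```text
t: 8.2
tcp_pos: [0.4668, 0.1166, 0.0473]
ee_rot: [2.027, 2.399, 0.001]
ft_force: [-2.1, -0.2, 6.6]
finger_gap: 0.491
grasp_force: 15.0
```

Emit:
{"op": "step_arm", "data": {
  "steps": [
    {"linear": [0, 0, 0], "rot": [0, 0, 0]},
    {"linear": [0, 0, 0], "rot": [0, 0, 0]},
    {"linear": [0, 0, 0], "rot": [0, 0, 0]},
    {"linear": [0, 0, 0], "rot": [0, 0, 0]},
    {"linear": [0, 0, -0.1], "rot": [0, 0, 0]},
    {"linear": [0, 0, -0.3], "rot": [0, 0, 0]},
    {"linear": [0, 0, -0.3], "rot": [0, 0, 0]},
    {"linear": [0, 0, -0.3], "rot": [0, 0, 0]},
    {"linear": [0, 0, 0], "rot": [0, 0, 0]},
    {"linear": [0, 0, 0], "rot": [0, 0, 0]}
  ],
  "claw": 80
}}

```text
t: 9.2
tcp_pos: [0.4666, 0.1164, 0.1473]
ee_rot: [2.027, 2.399, 0.001]
ft_force: [0.5, 0.8, -1.3]
finger_gap: 0.805
grasp_force: 0.0
```

```bash
python3 - <<'E'
from h import *
P,R,s=pose();p=robot.camera_params("wrist");im=robot.read_camera("wrist")
o=np.array([.4724,.0856]);yb=np.array([-.1726,.985]);xb=np.array([.985,.1726])
b=blobs(im,(60,70,15),(95,255,255),300)[0]
q=np.array([onz(p,*c,.052,True)[:2]-o for c in cv2.boxPoints(b[3])]);q=np.c_[q@xb,q@yb]
print("wax clamp",q.round(4).tolist(),q.mean(0).round(4))
for b in blobs(im,(0,180,60),(6,255,255),100)[:2]:
    w=onz(p,b[0],b[1],.096,True)[:2]-o; print("red",np.round(b[:3]),w@xb,w@yb)
kn=o-.049*yb; print(kn); go(np.r_[kn,.072],.1735)
u,v=320,290
cv2.imwrite("pics/w5.png",cv2.resize(im[180:420,180:460,::-1],None,fx=2.4,fy=2.4,interpolation=cv2.INTER_CUBIC))
E
```

```text
wax clamp [[-0.023, 0.0418], [0.0218, 0.0415], [0.022, 0.0217], [-0.0235, 0.022]] [-0.0007  0.0317]
[0.4808574 0.037335 ]
t 9.25 tcp [0.4659 0.1162 0.1464] yaw tool y deg 9.62 tilt [-0. -0. -1.]
shift [-0.802  0.016  0.745]
rotz units -0.05
```

View pics/w5.png

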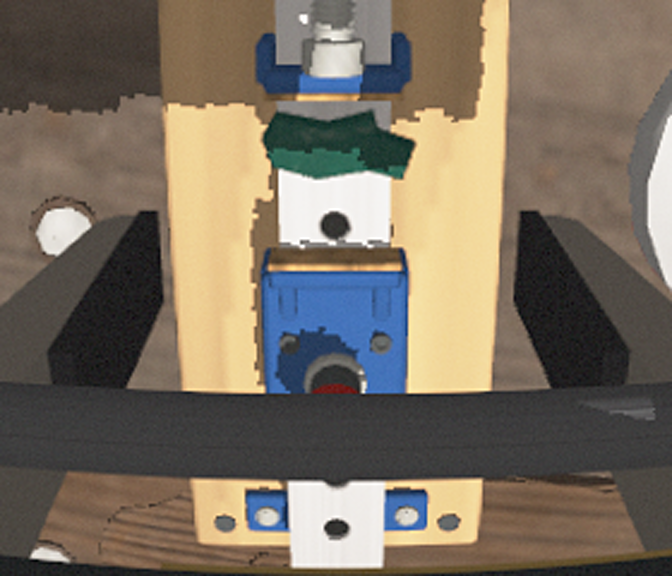

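The wax lies crosswise and flat on the bar at clamp (x -0.001, y 0.032), released and just short of the fixed pad. Next is the knob.

Emit:
{"op": "step_arm", "data": {
  "steps": [
    {"linear": [-0.2, 0.005, 0], "rot": [0, 0, 0]},
    {"linear": [-0.3, 0.005, 0], "rot": [0, 0, 0]},
    {"linear": [-0.2, 0.005, 0], "rot": [0, 0, 0]},
    {"linear": [-0.1, 0, 0], "rot": [0, 0, 0]},
    {"linear": [0, 0, 0.25], "rot": [0, 0, 0]},
    {"linear": [0, 0, 0.25], "rot": [0, 0, 0]},
    {"linear": [0, 0, 0.15], "rot": [0, 0, 0]},
    {"linear": [0, 0, 0.1], "rot": [0, 0, 0]},
    {"linear": [0, 0, 0], "rot": [0, 0, 0]},
    {"linear": [0, 0, 0], "rot": [0, 0, 0]}
  ]
}}

```text
t: 10.25
tcp_pos: [0.4812, 0.0384, 0.0717]
ee_rot: [-2.026, -2.401, -0.0]
ft_force: [0.5, -0.3, -0.4]
finger_gap: 0.8
grasp_force: 0.0
```

Emit:
{"op": "step_arm", "data": {
  "steps": [
    {"linear": [0, 0, 0], "rot": [0, 0, 0]},
    {"linear": [0, 0, 0], "rot": [0, 0, 0]},
    {"linear": [0, 0, 0], "rot": [0, 0, 0]},
    {"linear": [0, 0, 0], "rot": [0, 0, 0]},
    {"linear": [0, 0, 0], "rot": [0, 0, 0]},
    {"linear": [0, 0, 0], "rot": [0, 0, 0]},
    {"linear": [0, 0, 0], "rot": [0, 0, 0]},
    {"linear": [0, 0, 0], "rot": [0, 0, 0]}
  ],
  "claw": 10,
  "squeeze": 35
}}

```text
t: 11.05
tcp_pos: [0.4793, 0.0375, 0.0715]
ee_rot: [-2.026, -2.398, 0.006]
ft_force: [-5.0, -0.7, 6.3]
finger_gap: 0.291
grasp_force: 35.0
```

The knob is gripped. Now I'll pull up 14 mm.

Emit:
{"op": "step_arm", "data": {
  "steps": [
    {"linear": [0, 0, -0.05], "rot": [0, 0, 0]},
    {"linear": [0, 0, -0.05], "rot": [0, 0, 0]},
    {"linear": [0, 0, -0.04], "rot": [0, 0, 0]},
    {"linear": [0, 0, 0], "rot": [0, 0, 0]},
    {"linear": [0, 0, 0], "rot": [0, 0, 0]},
    {"linear": [0, 0, 0], "rot": [0, 0, 0]}
  ]
}}

```text
t: 11.65
tcp_pos: [0.4793, 0.0375, 0.0848]
ee_rot: [-2.026, -2.398, 0.005]
ft_force: [-5.0, -1.5, -7.4]
finger_gap: 0.287
grasp_force: 35.0
```

Emit:
{"op": "step_arm", "data": {
  "steps": [
    {"linear": [0, 0, -0.01], "rot": [0, 0, 0]},
    {"linear": [0.05, 0, 0], "rot": [0, 0, 0]},
    {"linear": [0.05, 0, 0], "rot": [0, 0, 0]},
    {"linear": [0.05, 0, 0], "rot": [0, 0, 0]},
    {"linear": [0.05, 0, 0], "rot": [0, 0, 0]},
    {"linear": [0.05, 0, 0], "rot": [0, 0, 0]},
    {"linear": [0, 0, 0], "rot": [0, 0, 0]},
    {"linear": [0, 0, 0], "rot": [0, 0, 0]},
    {"linear": [0, 0, 0], "rot": [0, 0, 0]}
  ]
}}

```text
t: 12.55
tcp_pos: [0.475, 0.0623, 0.0858]
ee_rot: [-2.026, -2.398, 0.005]
ft_force: [-5.4, -1.4, -7.0]
finger_gap: 0.289
grasp_force: 35.0
```

```bash
python3 - <<'E'
from h import *
yb=np.array([-.1726,.985]);xb=np.array([.985,.1726])
P,R,s=pose();w=P[:2]-np.array([.4793,.0375]);print("slid",w@yb,"side",w@xb,P[2],s['ft_force'],s['finger_gap'])
E
```

```text
slid 0.0251361829867804 side 5.7609938016834213e-05 0.08580804047961671 [-5.37202398 -1.35344164 -7.00282237] 0.28949837122811356
```

It slid 25.1 mm. Now I'll lower the pin.

Emit:
{"op": "step_arm", "data": {
  "steps": [
    {"linear": [0, 0, 0.04], "rot": [0, 0, 0]},
    {"linear": [0, 0, 0.04], "rot": [0, 0, 0]},
    {"linear": [0, 0, 0.04], "rot": [0, 0, 0]},
    {"linear": [0, 0, 0.03], "rot": [0, 0, 0]},
    {"linear": [0, 0, 0], "rot": [0, 0, 0]},
    {"linear": [0, 0, 0], "rot": [0, 0, 0]},
    {"linear": [0, 0, 0], "rot": [0, 0, 0]},
    {"linear": [0, 0, 0], "rot": [0, 0, 0]}
  ]
}}

```text
t: 13.35
tcp_pos: [0.4751, 0.0623, 0.0716]
ee_rot: [-2.026, -2.398, 0.005]
ft_force: [-9.4, -0.9, 0.0]
finger_gap: 0.293
grasp_force: 35.0
```

```bash
python3 - <<'E'
from h import *
yb=np.array([-.1726,.985])
P,R,s=pose();print("slid",(P[:2]-np.array([.4793,.0375]))@yb,P[2])
p=robot.camera_params("wrist");im=robot.read_camera("wrist")
cv2.imwrite("pics/w6.png",cv2.resize(im[150:420,160:480,::-1],None,fx=2.2,fy=2.2,interpolation=cv2.INTER_CUBIC))
o=np.array([.4724,.0856]);xb=np.array([.985,.1726])
b=blobs(im,(60,70,15),(95,255,255),200)[0]
q=np.array([onz(p,*c,.052,True)[:2]-o for c in cv2.boxPoints(b[3])]);q=np.c_[q@xb,q@yb];print(q.round(4).tolist(),q.mean(0))
E
```

```text
slid 0.0251367787213176 0.07156190358000003
[[-0.0243, 0.0216], [-0.0235, 0.0421], [0.0224, 0.041], [0.0222, 0.0205]] [-0.00080585  0.03131526]
```

View pics/w6.png

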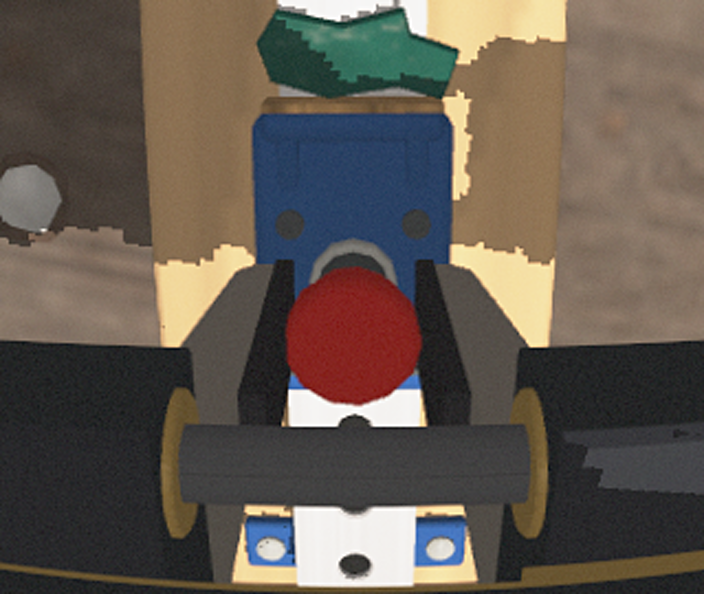

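The jaw stands one hole on, just touching the wax, and the knob's height is back to where it was gripped. I'll press down slightly to confirm the stop.

Emit:
{"op": "step_arm", "data": {
  "steps": [
    {"linear": [0, 0, 0.015], "rot": [0, 0, 0]},
    {"linear": [0, 0, 0.01], "rot": [0, 0, 0]},
    {"linear": [0, 0, 0], "rot": [0, 0, 0]},
    {"linear": [0, 0, 0], "rot": [0, 0, 0]},
    {"linear": [0, 0, 0], "rot": [0, 0, 0]}
  ]
}}

```text
t: 13.9
tcp_pos: [0.4753, 0.0623, 0.0712]
ee_rot: [-2.027, -2.4, 0.007]
ft_force: [-15.4, -3.2, 25.2]
finger_gap: 0.293
grasp_force: 35.0
```

It stops firmly, at the same height as home within 0.4 mm. I'll ease off the press and hand in.

Emit:
{"op": "step_arm", "data": {
  "steps": [
    {"linear": [0, 0, -0.015], "rot": [0, 0, 0]},
    {"linear": [0, 0, 0], "rot": [0, 0, 0]},
    {"linear": [0, 0, 0], "rot": [0, 0, 0]},
    {"linear": [0, 0, 0], "rot": [0, 0, 0]}
  ]
}}

```text
t: 14.3
tcp_pos: [0.4751, 0.0623, 0.0714]
ee_rot: [-2.026, -2.399, 0.006]
ft_force: [-11.0, -1.8, 9.6]
finger_gap: 0.289
grasp_force: 35.0
```

```bash
python3 -c "
from cell import robot
s=robot.read_state();print(s['tcp_pos'],s['ft_force'],s['grasp_force']);print(robot.hand_in())"
```

```text
[0.47514668 0.06229684 0.07141668] [-10.97870709  -1.7707139    9.5663338 ] 35.002887547016144
the job is handed in; nothing more can be done
None
```

The job is handed in, with no verdict returned: the wax lies crosswise on the bar, the jaw is one hole closer (25.1 mm), the pin is down at its home height against a firm stop, the gripper still holds the red knob, and I never went near the jar, pliers or eraser.

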